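Load a disc blank into the spring magazine

TASK

Load the larger of the two plain metal discs into the spring magazine: lay it flat on the round sprung plate at the magazine's mouth, then press it straight down until both catches have snapped over its rim, so that it stays down when you let go. Leave the smaller disc where it lies.

Things in the scene. Friction and masses are not known exactly. Their poses are not given: they have to be found in the camera images.
- large_disc_center (a point): The larger plain steel-grey disc, to be loaded: solid, 44 mm in diameter, 10 mm thick, about 45 g, lying flat on the table. The point is its centre, 5 mm above its underside; z is the disc's axis.
- small_disc_center (a point): The smaller plain steel-grey disc, 30 mm in diameter, 10 mm thick, lying flat on the table; not to be moved. The point is its centre, half-way up.
- magazine_mouth (a point): Spring magazine, a dark fixture fixed to the table, 62 mm high. Point: centre of the top of its round white sprung plate (28 mm across) when fully up, 64 mm above the table; z up. 2 mm lower an octagonal funnel, 59 mm across, narrows over 13 mm to a 49 mm bore guiding in a disc up to 6 mm off. Funnel and bore are open 20 mm wide at +y and -y: press with fingers shut along y. Catches at +x and -x.
- magazine_follower (a joint): Travel of the sprung plate in m: 0 fully up, 0.038 at its lower stop, about 0.0345 with a disc held. The two bright-steel spring catches (noses 16 mm from the axis) slope on top and give way outward; their flat undersides hold a disc whose top was pressed below 24.5 mm under the mouth point: press it 27 mm under. Pressing takes 2 to 9 N, up to 20 N if off centre.

How it is judged:
By the outcome, as a careful person would: the job done as asked, in the order asked, and still so for the second after the job is handed in, with the robot touching nothing.
It also fails if it takes over 45 s, if anything falls off the work surface, if the arm or the gripper's body presses on something with over 40 N, if the wrist force passes 120 N, or if a joint passes its speed limit or range.

ROBOT

A 6-joint arm with a two-finger parallel gripper is mounted at the origin on a cart in front of the work surface, level with it; the furniture and walls round the work are solid. World frame = base frame: x ahead of the robot, y to its left, z up, the work surface at z = 0. Lengths are in m, angles in rad, forces in N, time in s.
With the tool pointing down it reaches from about 0.375 to 0.9 m from the base axis. Payload 3.1 kg.
Tool frame: the origin (TCP) lies midway between the tips of the shut fingers; the grasp point (between the pads) lies 19 mm behind it; z points along the fingers, y is the line along which they close (so a half turn about z gives the same grasp; the last joint's range is limited). The gripper opens to 85 mm and grips with 20 to 120 N. Pads are 22 mm wide; open, the fingers measure 114 mm over their backs; the gripper's body (76 mm by 85 mm) begins 54 mm behind the grasp point. The pads swing forward as they close: fully open they stand 13 mm farther back than shut.
Start: joints at [-1.296, 0.527, 1.433, -0, 1.181, -0.178], TCP at [0.274, -0.562, 0.231] pointing down, gripper open.
Joint ranges: [-3.08, 3.08], [-0.75, 2.2], [0.22, 2.44], [-1.43, 4.57], [0, 2.65], [-2.85, 2.85]. Speed limits (rad/s): [2.79, 2.79, 3.14, 3.14, 3.14, 3.14].

INTERFACE

Orientations are given as a unit quaternion [x, y, z, w].
In Python, from station import manip gives the robot as it stands.
- The arm moves only by the tool step_arm, never from a script. Its argument "targets" is text: rows parted by semicolons, each of 4 numbers parted by spaces: the shift along the tool's x, y, z in mm, then the turn about the tool's z in degrees. A call has 1 to 12 rows; each row is the pose to reach, as a shift and turn from the pose commanded when the call began, along the tool's axes at that moment; what a row does not reach only later rows make up. A row lasts 1/10 s, in which the tool goes at most 50 mm and 8.59 degrees, less where a joint would pass 70% of its speed; a pose out of reach is approached as far as the arm can. A call with a gripper value outside its range is refused whole. "gripper" is the closure, from 0 (fully open) to 1 (shut), set as the call begins (left out, the last holds). The fingers move at their own pace and stop on an object; "squeeze" is the grip in N (left out, the last holds). Time passes only in rows, so rows that repeat a pose let the fingers close. It gives the time, the measured TCP pose, the force, the opening and the grip force at its end, in the units of the state.
- manip.sense(): the state, without advancing time (a new reading comes with each control period).
- manip.snapshot(name): name is "scene" or "side" or "wrist"; returns the picture (384x512x3 uint8, red, green, blue); there is no depth.
- manip.get_calibration(name): a dict with "fov_y" (degrees; the focal length in pixels is half the picture's height over the tangent of half this angle, whatever the lens; pixels are square), "cx", "cy" (the principal point, pixels), "k1" (the pictures are not rectified: a ray, as slopes to the right and down, at radius r is drawn at 1 + k1 r^2 times it, then the intrinsics apply), "extrinsics" (4x4, takes a point from camera to world coordinates); the wrist camera has in their place "tool_from_camera" (4x4, takes a point from camera to tool coordinates, whose origin is the TCP and whose axes are the flange's). Camera axes: x right, y down, z forward; pixel columns grow to the right and rows downward; lengths in m; the calibration is good to about 2 mm. A picture is of the moment at which its call begins: read the wrist's pose just before it. get_calibration takes no time and is no camera call.
- manip.sign_off(): hands the job in; it is judged then, once.
Trained networks look in the newest picture that a camera, given by its name, has taken for a name from the list of things; names that differ only in an ending like _2 or _b are one class to them, and where a whole thing is asked for, a point or a joint stands for the part that bears it (a point fixed in the world has none). Each returns a list of dicts, best first, with "p" (0 to 1); they miss things now and then, are a little off and sometimes report something else, mostly with a low value. They report only what shows in the picture. A call takes as long as a camera call.
- manip.recognise(camera, query): "position" ([column, row] in pixels, amid what is visible of it).
- manip.masks_of(camera, query): "pixels" (384x512 bool, what is visible of it) and "position" ([column, row] in pixels, amid what is visible of it).
- manip.mark_of(camera, query): "position" ([column, row] in pixels: a listed point, or the origin of a listed thing).
The state is a dict: "t": time; "q": joint angles; "qd": joint speeds; "tau": joint torques, N m; "tcp_pos": TCP position; "tool_rot": TCP orientation; "force": force on the tool from outside, world axes, zero at the start; "ft_torque": the same for the moment, N m; "finger_gap": opening from 0.0 (shut) to 1.0 (fully open); "gripper_force": force on a finger pad.
Only numpy, scipy, OpenCV 4.12 (cv2) and the standard library are available. Lean on these libraries where they do the work, as an engineer would, in place of code of your own. Each camera call takes 0.05 s, during which the arm holds its last target. There are 200 camera calls.

## Working session

There is one attempt and no reset: what is moved stays moved. The work goes in short steps, Python scripts to look and compute and a tool call to move; the robot and the scene stay as the last step left them, time stands still between calls to the robot, and variables do not carry over. Pictures are saved under pics/ and viewed, at most 13 in all, crops included, and the job is handed in when it is done.

Besides the shell and the picture viewer there is one more tool, called after "Emit:" by a JSON object that holds its "api" and its "payload". step_arm: Moves the arm, as the interface text tells. Its arguments: {"type":"object","properties":{"targets":{"type":"string"},"gripper":{"type":"number"},"squeeze":{"type":"number"}},"required":["targets"]}

```bash
mkdir -p pics
cat > h.py <<'E'
import numpy as np, cv2
from scipy.spatial.transform import Rotation as R
from station import manip
def cam(name,s=None):
    c=manip.get_calibration(name)
    if name=="wrist":
        s=s or manip.sense()
        T=np.eye(4);T[:3,:3]=R.from_quat(s["tool_rot"]).as_matrix();T[:3,3]=s["tcp_pos"]
        E=T@np.array(c["tool_from_camera"])
    else: E=np.array(c["extrinsics"])
    f=192/np.tan(np.radians(c["fov_y"])/2)
    return c,E,f
def ray(name,px,z,s=None):
    c,E,f=cam(name,s)
    d=np.array([(px[0]-c["cx"])/f,(px[1]-c["cy"])/f]);u=d.copy()
    for _ in range(20): u=d/(1+c["k1"]*(u@u))
    v=E[:3,:3]@np.array([u[0],u[1],1]);o=E[:3,3]
    return o+v*(z-o[2])/v[2]
def shot(name,fn):
    im=manip.snapshot(name);cv2.imwrite("pics/"+fn,im[:,:,::-1]);return im
def tool(p,s):
    return R.from_quat(s["tool_rot"]).inv().apply(np.array(p)-s["tcp_pos"])*1000
E
python3 - <<'E'
from h import *
s=manip.sense();print(s["t"],s["tcp_pos"],R.from_quat(s["tool_rot"]).as_matrix().round(3).tolist())
ims=[]
for n in ["scene","side","wrist"]:
    s=manip.sense();ims.append(shot(n,n+"0.png"))
    for q,z in [("large_disc_center",.005),("small_disc_center",.005),("magazine_mouth",.064)]:
        for d in manip.mark_of(n,q)[:3]: print(n,q,round(d["p"],2),np.round(d["position"]),ray(n,d["position"],z,s).round(3))
cv2.imwrite("pics/all.png",cv2.resize(np.hstack(ims[:2]),(800,300))[:,:,::-1])
E
```

```text
0.0 [ 0.27379864 -0.56101381  0.23033336] [[0.899, 0.438, -0.001], [0.438, -0.899, 0.002], [0.0, -0.002, -1.0]]
side large_disc_center 0.86 [247. 211.] [ 0.431 -0.379  0.005]
side small_disc_center 0.73 [308. 237.] [ 0.419 -0.245  0.005]
side magazine_mouth 0.6 [228. 239.] [ 0.557 -0.314  0.064]
```

View pics/all.png

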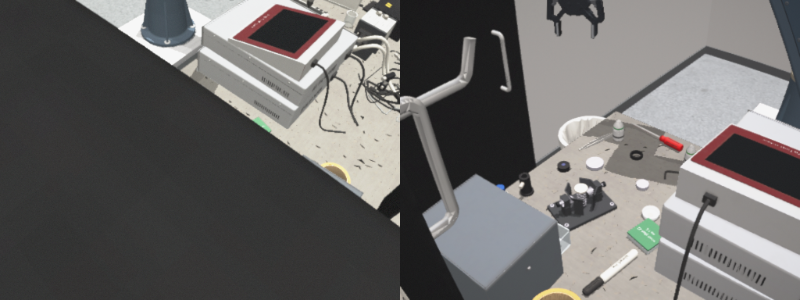

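Run:
```python
from h import *
im=cv2.imread("pics/side0.png")
cv2.imwrite("pics/c.png",cv2.resize(im[130:330,140:400],(780,600),interpolation=cv2.INTER_CUBIC))
for p in [(249,209),(310,237),(320,272),(230,240)]: print(p,ray("side",p,.01).round(3))
print(cam("side")[1].round(2).tolist(),cam("wrist")[0])
```

```text
(249, 209) [ 0.428 -0.376  0.01 ]
(310, 237) [ 0.421 -0.241  0.01 ]
(320, 272) [ 0.481 -0.18   0.01 ]
(230, 240) [ 0.516 -0.348  0.01 ]
[[-0.63, 0.49, -0.6, 0.98], [0.78, 0.39, -0.5, 0.08], [-0.01, -0.78, -0.63, 0.61], [0.0, 0.0, 0.0, 1.0]] {'fov_y': 62.81335059504444, 'cx': 256.3021063603911, 'cy': 193.23874510542413, 'k1': -0.037459182819513305, 'tool_from_camera': array([[-7.54021371e-05, -9.50967994e-01, -3.09289296e-01,
         7.99909475e-02],
       [ 9.99999970e-01, -1.43823256e-04,  1.98419988e-04,
        -6.51631490e-04],
       [-2.33174051e-04, -3.09289272e-01,  9.50967976e-01,
        -1.41438932e-01],
       [ 0.00000000e+00,  0.00000000e+00,  0.00000000e+00,
         1.00000000e+00]])}
```

View pics/c.png

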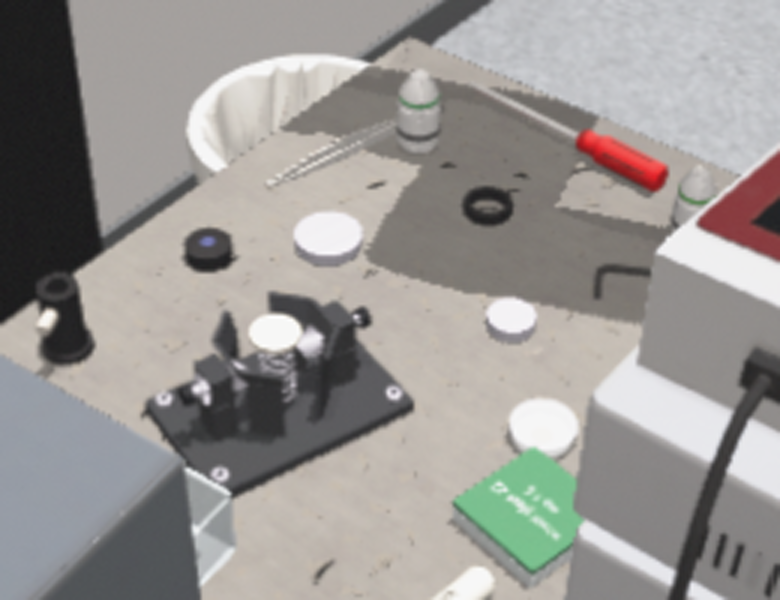

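View pics/wrist0.png

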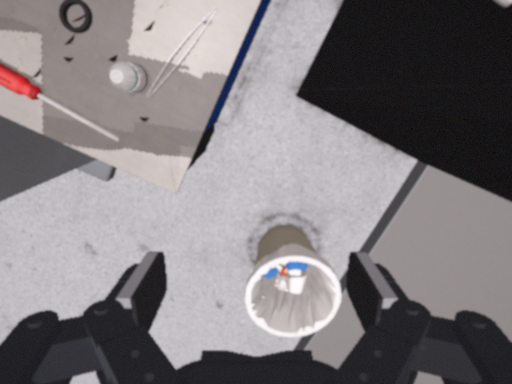

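Emit:
{"api": "step_arm", "payload": {"targets": "45 -16 -5;90 -32 -10;135 -48 -10;180 -64 -10;220 -80 -10;264 -94 -10;264 -94 -10;264 -94 -10"}}

```text
schema error: expected 4 numbers
```

```bash
cat > look.py <<'E'
from h import *
import sys
s=manip.sense();print(s["t"],s["tcp_pos"].round(4) if hasattr(s["tcp_pos"],'round') else s["tcp_pos"],s["force"],R.from_quat(s["tool_rot"]).as_matrix()[:,0].round(3))
shot("wrist",sys.argv[1])
for q,z in [("large_disc_center",.005),("small_disc_center",.005),("magazine_mouth",.064)]:
    for d in manip.mark_of("wrist",q)[:2]:
        p=ray("wrist",d["position"],z,s);print(q,round(d["p"],2),np.round(d["position"]),p.round(4),"tool",tool(p,s).round(1))
for d in manip.masks_of("wrist","large_disc_center")[:2]:
    m=d["pixels"].astype(np.uint8);c=max(cv2.findContours(m,0,2)[0],key=cv2.contourArea)
    P=np.array([ray("wrist",x[0],.010,s)[:2] for x in c]).astype(np.float32);(a,r)=cv2.minEnclosingCircle(P);print("mask",round(d["p"],2),len(P),a,r,P.mean(0))
E
python3 look.py w1.png
```

```text
0.6 [ 0.274  -0.5617  0.2313] [-0.15463309  0.13016815 -0.47260276] [ 0.899  0.438 -0.   ]
```

View pics/w1.png

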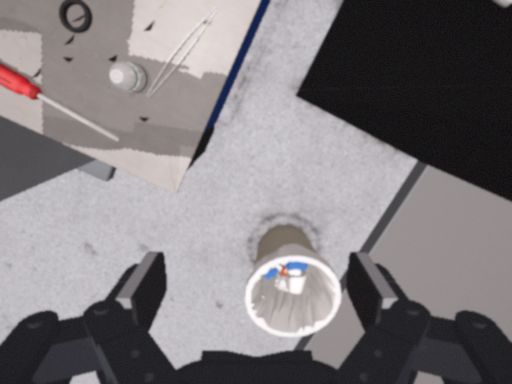

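The rows lacked the turn, so the arm hasn't moved; the picture is the same as before. I'll redo the move with four numbers per row.

Emit:
{"api": "step_arm", "payload": {"targets": "45 -16 -5 0;90 -32 -10 0;135 -48 -10 0;180 -64 -10 0;220 -80 -10 0;264 -94 -10 0;264 -94 -10 0;264 -94 -10 0"}}

```text
t: 1.65
tcp_pos: [0.4708, -0.3606, 0.2414]
tool_rot: [0.974, 0.226, -0.0, 0.0]
force: [0.5, -0.3, -0.7]
finger_gap: 0.998
gripper_force: 0.0
```

```bash
python3 look.py w2.png
```

```text
1.65 [ 0.4708 -0.3606  0.2414] [ 0.51498004 -0.33014004 -0.7411107 ] [ 0.897  0.441 -0.   ]
large_disc_center 0.73 [256. 195.] [ 0.4291 -0.3799  0.005 ] tool [-45.8  -1.2 236.4]
small_disc_center 0.71 [149. 159.] [ 0.4141 -0.2417  0.005 ] tool [   1.6 -131.8  236.3]
magazine_mouth 0.93 [246.  70.] [ 0.5557 -0.3076  0.064 ] tool [ 99.7 -10.2 177.3]
mask 0.95 52 (0.42590340971946716, -0.37848877906799316) 0.02280278131365776 [ 0.427323   -0.37825263]
mask 0.53 34 (0.5581986904144287, -0.30444151163101196) 0.015563934110105038 [ 0.55870867 -0.30414927]
```

View pics/w2.png

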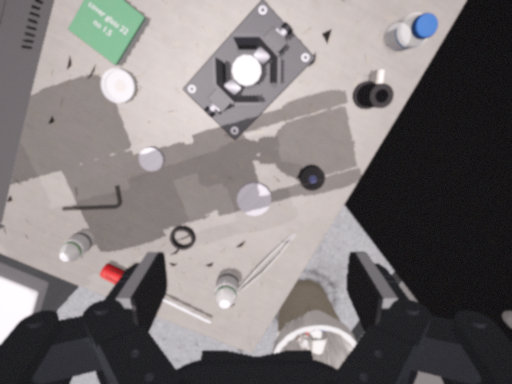

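Run:
```python
from h import *
s=manip.sense()
P=[ray("wrist",p,.008,s) for p in [(263,9),(306,58),(235,131),(192,89)]]
K=[ray("wrist",p,.045,s) for p in [(213,108),(284,30)]]
M=R.from_quat(s["tool_rot"]).as_matrix()
for v in [P[0]-P[3],P[1]-P[2],P[1]-P[0],P[2]-P[3],K[1]-K[0]]:
    t=M.T@v; print((v*1000).round(1),"world yaw",np.degrees(np.arctan2(v[1],v[0])).round(1),"tool ang",np.degrees(np.arctan2(t[1],t[0])).round(1),np.linalg.norm(v).round(3))
print(np.mean(P,0),s["q"])
p=np.array([.428,-.379,0.0]);print(tool(p,s))
```

```text
[108.4 -36.6   0. ] world yaw -18.7 tool ang 44.5 0.114
[107.2 -37.1   0. ] world yaw -19.1 tool ang 45.0 0.113
[-23.  -64.4   0. ] world yaw -109.6 tool ang 135.5 0.068
[-21.8 -63.9   0. ] world yaw -108.8 tool ang 134.7 0.067
[ 98.1 -32.6   0. ] world yaw -18.4 tool ang 44.2 0.103
[ 0.55441462 -0.31075446  0.008     ] [-8.46385104e-01  4.73006048e-01  1.50423052e+00 -2.40699440e-04
  1.16436624e+00  2.72978632e-01]
[-44.04684664  -3.33754612 241.288412  ]
```

Emit:
{"api": "step_arm", "payload": {"targets": "-20 -2 30 8.5;-44 -2.5 60 17;-44 -2.5 90 25.5;-44 -2.5 110 34;-44 -2.5 130 42;-44 -2.5 140 44.7;-44 -2.5 140 44.7;-44 -2.5 140 44.7", "gripper": 0.25}}

```text
t: 2.7
tcp_pos: [0.429, -0.3794, 0.1014]
tool_rot: [0.987, -0.163, 0.0, 0.0]
force: [0.6, 0.8, -0.2]
finger_gap: 0.751
gripper_force: 0.0
```

```bash
python3 look.py w3.png
```

```text
2.7 [ 0.429  -0.3794  0.1014] [ 0.56771013  0.83647752 -0.18784892] [ 0.947 -0.321  0.   ]
large_disc_center 0.95 [259. 199.] [ 0.4258 -0.38    0.005 ] tool [-2.9  1.5 96.4]
small_disc_center 0.62 [112. 254.] [ 0.4189 -0.2449  0.005 ] tool [ -52.8 -124.2   96.4]
magazine_mouth 0.84 [56. 58.] [ 0.5561 -0.3082  0.064 ] tool [  97.5 -108.3   37.4]
mask 0.83 92 (0.42554837465286255, -0.37935692071914673) 0.022701630368828773 [ 0.4257035  -0.38085634]
```

View pics/w3.png

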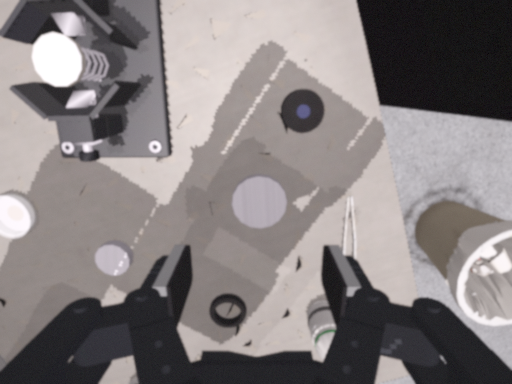

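Emit:
{"api": "step_arm", "payload": {"targets": "-3 1 30 0;-3 1 60 0;-3 1 85 0;-3 1 102 0;-3 1 102 0;-3 1 102 0"}}

```text
t: 3.55
tcp_pos: [0.4265, -0.3787, -0.0003]
tool_rot: [0.987, -0.162, 0.0, 0.0]
force: [0.4, -0.5, 0.3]
finger_gap: 0.749
gripper_force: 0.0
```

Emit:
{"api": "step_arm", "payload": {"targets": "0 0 0 0;0 0 0 0;0 0 0 0;0 0 0 0;0 0 0 0", "gripper": 0.7, "squeeze": 30}}

```text
t: 4.05
tcp_pos: [0.427, -0.3793, 0.0009]
tool_rot: [0.987, -0.162, 0.001, 0.001]
force: [0.1, 0.3, 5.8]
finger_gap: 0.493
gripper_force: 30.2
```

Emit:
{"api": "step_arm", "payload": {"targets": "0 0 0 0;0 0 -3 0;0 0 -3 0", "gripper": 0.35}}

```text
t: 4.35
tcp_pos: [0.4264, -0.3786, 0.0027]
tool_rot: [0.987, -0.162, 0.0, 0.0]
force: [-0.3, 0.2, 0.1]
finger_gap: 0.65
gripper_force: 0.0
```

Emit:
{"api": "step_arm", "payload": {"targets": "0 0 0 0;0 0 0 0;0 0 0 0;0 0 0 0;0 0 0 0", "gripper": 0.7}}

```text
t: 4.85
tcp_pos: [0.4263, -0.3785, 0.0027]
tool_rot: [0.987, -0.162, 0.0, 0.0]
force: [-0.8, 0.5, 5.3]
finger_gap: 0.493
gripper_force: 29.9
```

Emit:
{"api": "step_arm", "payload": {"targets": "0 0 -40 0;0 0 -80 0;0 0 -110 0;0 0 -140 0;0 0 -140 0;0 0 -140 0"}}

```text
t: 5.45
tcp_pos: [0.4263, -0.3785, 0.1425]
tool_rot: [0.987, -0.162, 0.0, 0.0]
force: [-0.1, -1.1, -0.1]
finger_gap: 0.494
gripper_force: 30.7
```

```bash
python3 look.py w4.png
```

```text
5.45 [ 0.4263 -0.3785  0.1425] [-0.13890806 -1.11650892 -0.07908231] [ 0.947 -0.321  0.001]
large_disc_center 0.74 [258. 258.] [ 0.3509 -0.3537  0.005 ] tool [-79.5   0.6 137.5]
small_disc_center 0.84 [130. 231.] [ 0.419  -0.2452  0.005 ] tool [ -49.7 -124.   137.4]
magazine_mouth 0.61 [94. 62.] [ 0.5541 -0.3084  0.064 ] tool [  98.5 -107.5   78.5]
mask 0.81 126 (0.3497634828090668, -0.352058082818985) 0.04791725054383278 [ 0.34888622 -0.35177553]
```

View pics/w4.png

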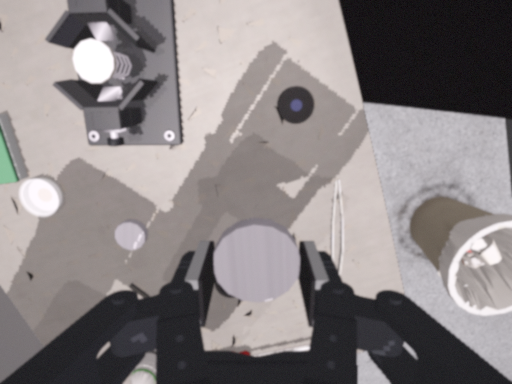

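Run:
```python
from h import *
s=manip.sense()
print(tool(ray("wrist",(258,258),s["tcp_pos"][2]+.0023,s),s))
for p in [(.5555,-.3085),(.554,-.3108)]: print(tool((*p,.064),s))
im=cv2.imread("pics/w4.png");cv2.imwrite("pics/c4.png",cv2.resize(im[190:350,160:360],(750,600),interpolation=cv2.INTER_CUBIC))
```

```text
[ 1.20699964e-01  1.07843402e-03 -2.30032349e+00]
[ 100.96090736 -107.12063466   76.71470047]
[ 100.27766041 -104.46109233   76.71183538]
```

View pics/c4.png

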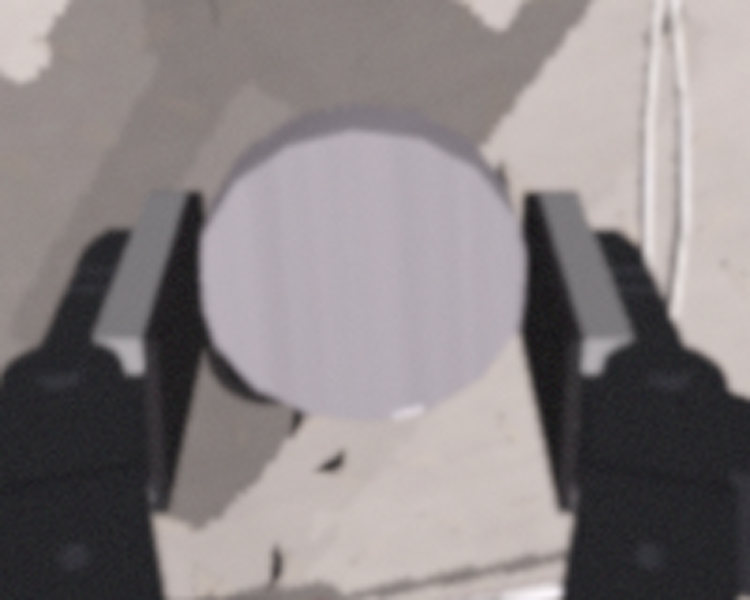

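Emit:
{"api": "step_arm", "payload": {"targets": "30 -32 0 0;60 -64 0 0;85 -90 0 0;100.5 -107 0 0;100.5 -107 25 0;100.5 -107 45 0;100.5 -107 60 0;100.5 -107 60 0;100.5 -107 60 0"}}

```text
t: 6.6
tcp_pos: [0.5555, -0.3095, 0.0818]
tool_rot: [0.987, -0.163, -0.0, -0.0]
force: [-0.1, 0.5, 0.4]
finger_gap: 0.492
gripper_force: 30.7
```

Run:
```python
from h import *
s=manip.sense();print(s["tcp_pos"],s["force"],tool((.555,-.309,.0667),s))
a=shot("wrist","w5.png");b=shot("side","s5.png")
cv2.imwrite("pics/c5.png",cv2.resize(np.hstack([cv2.resize(a[150:384,100:412],(400,300)),cv2.resize(b[160:320,140:353],(400,300),interpolation=2)]),(800,300))[:,:,::-1])
```

```text
[ 0.55554076 -0.30954945  0.08182333] [-0.11726291  0.53608117  0.40260477] [-0.67496566 -0.34177662 15.12405364]
```

View pics/c5.png

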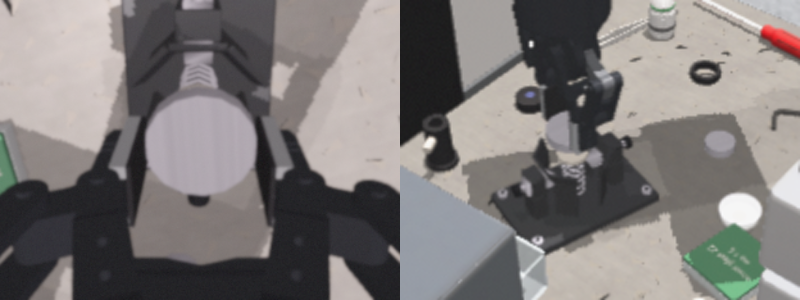

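Emit:
{"api": "step_arm", "payload": {"targets": "0 0 8 0;0 0 13 0;0 0 15 0;0 0 15 0;0 0 15 0"}}

```text
t: 7.2
tcp_pos: [0.5558, -0.3094, 0.0673]
tool_rot: [0.987, -0.162, 0.0, -0.0]
force: [0.2, 0.1, 0.2]
finger_gap: 0.494
gripper_force: 30.7
```

Emit:
{"api": "step_arm", "payload": {"targets": "0 0 1 0;0 0 1 0"}}

```text
t: 7.4
tcp_pos: [0.556, -0.3095, 0.0666]
tool_rot: [0.987, -0.162, 0.0, 0.0]
force: [0.7, 0.5, 0.8]
finger_gap: 0.488
gripper_force: 30.8
```

Emit:
{"api": "step_arm", "payload": {"targets": "0 0 0.7 0;0 0 0.7 0"}}

```text
t: 7.6
tcp_pos: [0.556, -0.3096, 0.0658]
tool_rot: [0.987, -0.162, 0.0, 0.0]
force: [0.1, -0.5, 1.9]
finger_gap: 0.492
gripper_force: 30.8
```

Contact with the plate (1.9 N). Releasing and rising.

Emit:
{"api": "step_arm", "payload": {"targets": "0 0 0 0;0 0 0 0;0 0 0 0;0 0 0 0", "gripper": 0.3}}

```text
t: 8.0
tcp_pos: [0.5557, -0.3093, 0.0655]
tool_rot: [0.987, -0.162, -0.0, -0.0]
force: [-0.7, -0.4, -1.4]
finger_gap: 0.701
gripper_force: 0.0
```

Emit:
{"api": "step_arm", "payload": {"targets": "0 0 -15 0;0 0 -40 0;0 0 -80 0;-20 0 -100 0;-20 0 -100 0;-20 0 -100 0"}}

```text
t: 8.6
tcp_pos: [0.537, -0.3031, 0.1668]
tool_rot: [0.987, -0.163, 0.001, 0.0]
force: [-0.6, 0.4, -0.2]
finger_gap: 0.696
gripper_force: 0.0
```

Run:
```python
from h import *
s=manip.sense();a=shot("wrist","w6.png");print(s["tcp_pos"])
for q,z in [("large_disc_center",.069),("magazine_mouth",.064)]:
    for d in manip.mark_of("wrist",q)[:2]:
        p=ray("wrist",d["position"],z,s);print(q,round(d["p"],2),np.round(d["position"]),p.round(4),"tool",tool(p,s).round(1))
for d in manip.masks_of("wrist","large_disc_center")[:1]:
    c=max(cv2.findContours(d["pixels"].astype(np.uint8),0,2)[0],key=cv2.contourArea)
    P=np.array([ray("wrist",x[0],.074,s)[:2] for x in c]).astype(np.float32);print("mask",cv2.minEnclosingCircle(P))
cv2.imwrite("pics/c6.png",cv2.resize(a[20:344,40:472],(800,600))[:,:,::-1])
```

```text
[ 0.53703843 -0.30310635  0.16682024]
large_disc_center 0.68 [256. 171.] [ 0.5566 -0.3085  0.069 ] tool [20.1 -1.2 97.9]
mask ((0.5550336837768555, -0.3086848855018616), 0.022196251899003983)
```

View pics/c6.png

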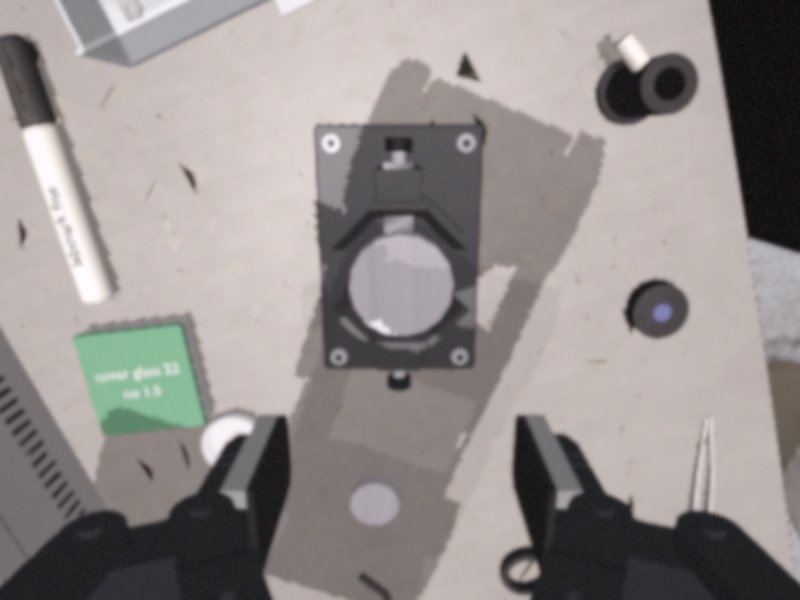

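Emit:
{"api": "step_arm", "payload": {"targets": "10 0 20 0;19 -0.5 50 0;19 -0.5 75 0;19 -0.5 80 0;19 -0.5 80 0;19 -0.5 80 0;19 -0.5 80 0", "gripper": 1}}

```text
t: 9.5
tcp_pos: [0.5558, -0.3092, 0.087]
tool_rot: [0.987, -0.162, 0.001, 0.001]
force: [-0.0, 0.4, 0.8]
finger_gap: 0.001
gripper_force: 0.0
```

Emit:
{"api": "step_arm", "payload": {"targets": "0 0 5 0;0 0 10 0;0 0 14 0;0 0 18 0;0 0 22 0;0 0 26 0;0 0 26 0"}}

```text
t: 10.2
tcp_pos: [0.5548, -0.3085, 0.059]
tool_rot: [0.987, -0.162, -0.0, -0.0]
force: [-0.4, 0.4, 2.1]
finger_gap: -0.0
gripper_force: 1.0
```

Emit:
{"api": "step_arm", "payload": {"targets": "0 0 3 0;0 0 6 0;0 0 9 0;0 0 12 0;0 0 15 0;0 0 18 0;0 0 18 0"}}

```text
t: 10.9
tcp_pos: [0.5549, -0.3086, 0.0411]
tool_rot: [0.987, -0.162, -0.0, -0.0]
force: [0.8, -0.1, 2.7]
finger_gap: -0.002
gripper_force: 1.1
```

Emit:
{"api": "step_arm", "payload": {"targets": "0 0 1.5 0;0 0 3 0;0 0 4.5 0;0 0 4.5 0"}}

```text
t: 11.3
tcp_pos: [0.5549, -0.3086, 0.0369]
tool_rot: [0.987, -0.162, -0.0, -0.0]
force: [0.9, -0.1, 3.5]
finger_gap: -0.003
gripper_force: 1.5
```

Emit:
{"api": "step_arm", "payload": {"targets": "0 0 0.6 0;0 0 0.6 0;0 0 0.6 0"}}

```text
t: 11.6
tcp_pos: [0.5549, -0.3086, 0.0365]
tool_rot: [0.987, -0.162, -0.0, -0.0]
force: [0.5, 0.2, 3.6]
finger_gap: 0.0
gripper_force: 1.6
```

Emit:
{"api": "step_arm", "payload": {"targets": "0 0 -3 0;0 0 -10 0;0 0 -30 0;0 0 -70 0;0 0 -110 0;-20 0 -130 0;-20 0 -130 0;-20 0 -130 0"}}

```text
t: 12.4
tcp_pos: [0.5357, -0.3018, 0.1667]
tool_rot: [0.987, -0.163, 0.0, -0.0]
force: [-0.7, 0.7, 0.4]
finger_gap: -0.0
gripper_force: 0.0
```

Run:
```python
from h import *
s=manip.sense();a=shot("wrist","w7.png");b=shot("side","s7.png");print(s["tcp_pos"],s["force"])
cv2.imwrite("pics/c7.png",np.hstack([cv2.resize(a[80:280,180:330],(400,533),interpolation=2),cv2.resize(b[190:310,180:270],(400,533),interpolation=2)])[:,:,::-1])
```

```text
[ 0.53571303 -0.30181441  0.16672041] [-0.70133344  0.66632962  0.40959421]
```

View pics/c7.png

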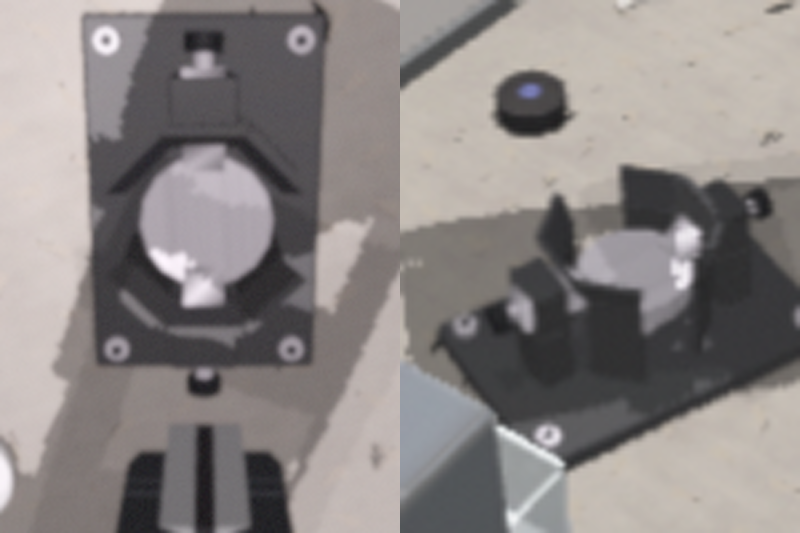

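The disc sits low and level in the bore. Both catch noses (left view, 203,155 and 203,290) overlap its rim, and the gripper is clear.

```bash
python3 -c "
from station import manip
print(manip.sign_off())"
```

```text
the job is handed in; nothing more can be done
None
```

The larger disc is in the magazine, pressed down and held by both catches, and the job is handed in; the last pictures showed it staying down after release, and I didn't touch the smaller disc.

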